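Line up the graded tumblers on the kiln tiles

ROBOT

A 7-joint arm with a two-finger parallel gripper is mounted at the origin on the work surface. World frame = base frame: x ahead of the robot, y to its left, z up, the work surface at z = 0. Lengths are in m, angles in rad, forces in N, time in s.
With the tool pointing down it reaches from about 0.375 to 0.925 m from the base axis. Payload 3.1 kg.
Tool frame: the origin (TCP) lies between the finger pads; the fingertips stand 19 mm ahead of it and the grasp point (between the pads) is the TCP; z points along the fingers, y is the line along which they close (so a half turn about z gives the same grasp; the last joint's range is limited). The gripper opens to 85 mm and grips with 20 to 120 N. Pads are 22 mm wide; open, the fingers measure 114 mm over their backs; the gripper's body (76 mm by 85 mm) begins 54 mm behind the grasp point. The pads swing forward as they close: fully open they stand 13 mm farther back than shut.
Start: joints at [-0.098, 0.383, 0.044, 1.598, -0.018, 1.161, -0.05], TCP at [0.65, 0, 0.25] pointing down, gripper open.
Joint ranges: [-2.61, 2.61], [-0.41, 2.15], [-1.48, 1.57], [0, 2.5], [-1.57, 4.71], [0.05, 1.97], [-2.85, 2.85]. Speed limits (rad/s): [2.79, 2.79, 3.14, 3.14, 3.14, 3.14, 3.14].

INTERFACE

Orientations are given as a unit quaternion [x, y, z, w].
In Python, from bench import move_ptp, movel, move_j, move_gripper, pause, inverse_kinematics, read_camera, camera_params, MotionError, sign_off, look_for, tip_of, read_time_s, read_qpos, read_joint_vel, read_effort, read_eef_pos, read_tcp_rot, read_ft_force, read_ft_torque, read_finger_gap, read_grasp_force gives the robot as it stands. Calls block until the motion is done:
- move_ptp(position, orientation): joint-space move of the TCP to a pose.
- movel(position, orientation=None, speed=0.15): straight line of the TCP; orientation=None keeps the orientation; speed is the mean speed in m/s.
- move_j(angles): joint-space move.
- move_gripper(opening, effort=None): finger opening in m; effort is the grip in N (None keeps the last); returns when the fingers have stopped.
- pause(seconds).
- inverse_kinematics(position, orientation): joint angles nearest the present ones, or None.
- read_camera(name): name is "scene" or "side" or "wrist"; returns the picture (420x560x3 uint8, red, green, blue); there is no depth.
- camera_params(name): a dict with "K" (3x3 intrinsics, pixels), "camera_from_world" (4x4, takes a point from world to camera coordinates). Camera axes: x right, y down, z forward; pixel columns grow to the right and rows downward; lengths in m; the calibration is good to about 2 mm. A picture is of the moment at which its call begins: read the wrist's pose just before it. camera_params takes no time and is no camera call; for the wrist camera it gives the pose at the moment of the call.
A pose or a line that the arm cannot do raises MotionError and nothing moves.
- sign_off(): hands the job in; it is judged then, once.
Trained networks look in the newest picture that a camera, given by its name, has taken for a name from the list of things; names that differ only in an ending like _2 or _b are one class to them, and where a whole thing is asked for, a point or a joint stands for the part that bears it (a point fixed in the world has none). Each returns a list of dicts, best first, with "confidence" (0 to 1); they miss things now and then, are a little off and sometimes report something else, mostly with a low value. They report only what shows in the picture. A call takes as long as a camera call. They do not tell look-alikes from the thing itself.
- look_for(camera, name): "at" ([column, row] in pixels, amid what is visible of it).
- tip_of(camera, name): "at" ([column, row] in pixels: a listed point, or the origin of a listed thing).
Readings, each from a call of its own:
- read_time_s(): time.
- read_qpos(): joint angles.
- read_joint_vel(): joint speeds.
- read_effort(): joint torques, N m.
- read_eef_pos(): TCP position.
- read_tcp_rot(): TCP orientation.
- read_ft_force(): force on the tool from outside, world axes, zero at the start.
- read_ft_torque(): the same for the moment, N m.
- read_finger_gap(): finger opening in m.
- read_grasp_force(): force on a finger pad.
Only numpy, scipy, OpenCV 4.12 (cv2) and the standard library are available. Lean on these libraries where they do the work, as an engineer would, in place of code of your own. Each camera call takes 0.05 s, during which the arm holds its last target. There are 200 camera calls.

TASK

Set out the sample set for the kiln: stand the four white tumblers upright on the four tiles of the ware board, one in the middle of each tile, in order of size, with the largest at the pie dish's end of the row and the smallest at the red bowls' end. Set each one down gently without dropping it, let go of them all, and leave the pie dish and the stack of bowls where they are.

Things in the scene. Friction and masses are not known exactly. Their poses are not given: they have to be found in the camera images.
- tumbler_xs: The smallest of four plain white glazed ceramic tumblers (open-topped, straight-sided round cups, wall 4 mm): outside diameter 36 mm, height 42 mm. It stands upright, loose. Origin at the centre of its underside, z axis up along its axis.
- tumbler_s: The second smallest of four plain white glazed ceramic tumblers (open-topped, straight-sided round cups, wall 4 mm): outside diameter 44 mm, height 60 mm. It stands upright, loose. Origin at the centre of its underside, z axis up along its axis.
- tumbler_m: The second largest of four plain white glazed ceramic tumblers (open-topped, straight-sided round cups, wall 4 mm): outside diameter 52 mm, height 78 mm. It stands upright, loose. Origin at the centre of its underside, z axis up along its axis.
- tumbler_l: The largest of four plain white glazed ceramic tumblers (open-topped, straight-sided round cups, wall 4 mm): outside diameter 60 mm, height 96 mm. It stands upright, loose. Origin at the centre of its underside, z axis up along its axis.
- tile_a: One of four identical buff kiln tiles, 76 x 76 x 10 mm, fixed flat in a straight row (90 mm centre to centre) on a plywood ware board 370 x 105 x 15 mm. Origin at the centre of the tile's underside, so its top face is 10 mm above the origin (25 mm above the table); x axis across the row, y axis along the row. The tiles' names say nothing about their order in the row: go by position.
- tile_b: One of four identical buff kiln tiles, 76 x 76 x 10 mm, fixed flat in a straight row (90 mm centre to centre) on a plywood ware board 370 x 105 x 15 mm. Origin at the centre of the tile's underside, so its top face is 10 mm above the origin (25 mm above the table); x axis across the row, y axis along the row. The tiles' names say nothing about their order in the row: go by position.
- tile_c: One of four identical buff kiln tiles, 76 x 76 x 10 mm, fixed flat in a straight row (90 mm centre to centre) on a plywood ware board 370 x 105 x 15 mm. Origin at the centre of the tile's underside, so its top face is 10 mm above the origin (25 mm above the table); x axis across the row, y axis along the row. The tiles' names say nothing about their order in the row: go by position.
- tile_d: One of four identical buff kiln tiles, 76 x 76 x 10 mm, fixed flat in a straight row (90 mm centre to centre) on a plywood ware board 370 x 105 x 15 mm. Origin at the centre of the tile's underside, so its top face is 10 mm above the origin (25 mm above the table); x axis across the row, y axis along the row. The tiles' names say nothing about their order in the row: go by position.
- dish: Round white ceramic pie dish, 136 mm across the rim, 36 mm high, standing loose on the table just past one end of the ware board; the tile nearest to it is about 140 mm from it, centre to centre. Origin at the centre of its underside.
- bowls: Stack of three nested red bowls with white rims, red inside, (one body), 111 mm across, about 86 mm high, standing loose on the table just past the other end of the ware board. Origin at the centre of its underside.
Not all that is in view belongs to the job. Leave any black or yellow look-alike of the tumbler_xs alone.

How it is judged:
At the end, for the whole second after the job is handed in: Each tumbler is upright (0.1 rad), at rest and released on its own tile, within 14 mm of the tile's centre, in order of size along the row: the largest on the tile nearest the pie dish, the smallest on the tile nearest the red bowls (((horizontal distance between tumbler_xs and tile_a below 0.014 m and z of tumbler_xs in the frame of tile_a between 0.006 and 0.014 m) or (horizontal distance between tumbler_xs and tile_b below 0.014 m and z of tumbler_xs in the frame of tile_b between 0.006 and 0.014 m) or (horizontal distance between tumbler_xs and tile_c below 0.014 m and z of tumbler_xs in the frame of tile_c between 0.006 and 0.014 m) or (horizontal distance between tumbler_xs and tile_d below 0.014 m and z of tumbler_xs in the frame of tile_d between 0.006 and 0.014 m)) and horizontal distance between tumbler_xs and dish between 0.357 and 0.45 m and angle between each of tumbler_xs, tumbler_s, tumbler_m, tumbler_l's own z axis and vertical below 0.1 rad and linear speed of each of tumbler_xs, tumbler_s, tumbler_m, tumbler_l below 0.02 m/s and angular speed of each of tumbler_xs, tumbler_s, tumbler_m, tumbler_l below 0.2 rad/s and contact force between each of tumbler_xs, tumbler_s, tumbler_m, tumbler_l and the fingers below 0.05 N and ((horizontal distance between tumbler_s and tile_a below 0.014 m and z of tumbler_s in the frame of tile_a between 0.006 and 0.014 m) or (horizontal distance between tumbler_s and tile_b below 0.014 m and z of tumbler_s in the frame of tile_b between 0.006 and 0.014 m) or (horizontal distance between tumbler_s and tile_c below 0.014 m and z of tumbler_s in the frame of tile_c between 0.006 and 0.014 m) or (horizontal distance between tumbler_s and tile_d below 0.014 m and z of tumbler_s in the frame of tile_d between 0.006 and 0.014 m)) and horizontal distance between tumbler_s and dish between 0.269 and 0.357 m and ((horizontal distance between tumbler_m and tile_a below 0.014 m and z of tumbler_m in the frame of tile_a between 0.006 and 0.014 m) or (horizontal distance between tumbler_m and tile_b below 0.014 m and z of tumbler_m in the frame of tile_b between 0.006 and 0.014 m) or (horizontal distance between tumbler_m and tile_c below 0.014 m and z of tumbler_m in the frame of tile_c between 0.006 and 0.014 m) or (horizontal distance between tumbler_m and tile_d below 0.014 m and z of tumbler_m in the frame of tile_d between 0.006 and 0.014 m)) and horizontal distance between tumbler_m and dish between 0.182 and 0.269 m and ((horizontal distance between tumbler_l and tile_a below 0.014 m and z of tumbler_l in the frame of tile_a between 0.006 and 0.014 m) or (horizontal distance between tumbler_l and tile_b below 0.014 m and z of tumbler_l in the frame of tile_b between 0.006 and 0.014 m) or (horizontal distance between tumbler_l and tile_c below 0.014 m and z of tumbler_l in the frame of tile_c between 0.006 and 0.014 m) or (horizontal distance between tumbler_l and tile_d below 0.014 m and z of tumbler_l in the frame of tile_d between 0.006 and 0.014 m)) and horizontal distance between tumbler_l and dish between 0.08 and 0.182 m); the robot touches nothing.
It fails at once if the pie dish is shifted by more than 20 mm (distance of dish from where it was at the start of the episode above 0.02 m).
It fails at once if the stack of red bowls is shifted by more than 20 mm (distance of bowls from where it was at the start of the episode above 0.02 m).
It fails at once if a tumbler is dropped or thrown (moves faster than 0.6 m/s, a fall of about 18 mm, while out of the fingers) ((linear speed of tumbler_xs above 0.6 m/s and contact force between tumbler_xs and the fingers below 0.01 N) or (linear speed of tumbler_s above 0.6 m/s and contact force between tumbler_s and the fingers below 0.01 N) or (linear speed of tumbler_m above 0.6 m/s and contact force between tumbler_m and the fingers below 0.01 N) or (linear speed of tumbler_l above 0.6 m/s and contact force between tumbler_l and the fingers below 0.01 N)).
It also fails if it takes over 96 s, if anything falls off the work surface, if the arm or the gripper's body presses on something with over 40 N, if the wrist force passes 120 N, or if a joint passes its speed limit or range.

## Working session

There is one attempt and no reset: what is moved stays moved. The work goes in short steps, each a Python script; the robot and the scene stay as the last script left them, time stands still between calls to the robot, and variables do not carry over. Pictures are saved under pics/ and viewed, at most 14 in all, crops included, and the job is handed in when it is done.

```bash
mkdir -p pics; python3 - <<'E'
from bench import *
import cv2,numpy as np
ims=[]
for c in ["scene","side"]:
    im=read_camera(c); cv2.imwrite(f"pics/{c}0.png",im[:,:,::-1])
    p=camera_params(c); print(c,p["K"].tolist() if hasattr(p["K"],'tolist') else p["K"]); print(np.round(p["camera_from_world"],3))
    for n in ["tumbler_xs","tumbler_s","tumbler_m","tumbler_l","tile_a","dish","bowls"]:
        print(n,[(np.round(d["at"]).tolist(),round(d["confidence"],2)) for d in tip_of(c,n)])
E
```

```text
scene [[445.2099483036857, 0.0, 278.9871112999107], [0.0, 445.2099483036857, 203.46064067915174], [0.0, 0.0, 1.0]]
[[ 0.836  0.548 -0.004 -0.437]
 [ 0.445 -0.683 -0.58  -0.225]
 [-0.321  0.483 -0.815  1.165]
 [ 0.     0.     0.     1.   ]]
tumbler_xs [([239.0, 172.0], 0.88), ([236.0, 149.0], 0.75), ([261.0, 146.0], 0.7), ([280.0, 174.0], 0.61), ([245.0, 121.0], 0.5)]
tumbler_s [([225.0, 214.0], 0.81), ([196.0, 265.0], 0.78), ([301.0, 145.0], 0.6)]
tumbler_m [([225.0, 214.0], 0.81), ([196.0, 265.0], 0.78), ([301.0, 145.0], 0.6)]
tumbler_l [([225.0, 214.0], 0.81), ([196.0, 265.0], 0.78), ([301.0, 145.0], 0.6)]
tile_a [([290.0, 271.0], 0.93), ([343.0, 177.0], 0.87), ([326.0, 207.0], 0.73), ([309.0, 236.0], 0.66)]
dish [([279.0, 340.0], 0.9), ([344.0, 179.0], 0.36)]
bowls [([380.0, 150.0], 0.9), ([278.0, 341.0], 0.67)]
side [[530.5704438372389, 0.0, 283.66998839215574], [0.0, 530.5704438372389, 201.26438469309477], [0.0, 0.0, 1.0]]
[[-0.89  -0.455  0.005  0.461]
 [-0.273  0.525 -0.806  0.158]
 [ 0.364 -0.719 -0.592  1.051]
 [ 0.     0.     0.     1.   ]]
tumbler_xs [([342.0, 284.0], 0.96), ([344.0, 256.0], 0.94), ([316.0, 262.0], 0.74), ([328.0, 229.0], 0.72), ([285.0, 231.0], 0.66)]
tumbler_s [([331.0, 199.0], 0.94), ([260.0, 268.0], 0.83), ([340.0, 173.0], 0.59)]
tumbler_m [([331.0, 199.0], 0.94), ([260.0, 268.0], 0.83), ([340.0, 173.0], 0.59)]
tumbler_l [([331.0, 199.0], 0.94), ([260.0, 268.0], 0.83), ([340.0, 173.0], 0.59)]
tile_a [([255.0, 182.0], 0.86), ([266.0, 164.0], 0.7), ([235.0, 199.0], 0.69), ([218.0, 226.0], 0.59)]
dish [([266.0, 144.0], 0.62)]
bowls [([171.0, 267.0], 0.68), ([216.0, 228.0], 0.54)]
```

View pics/scene0.png

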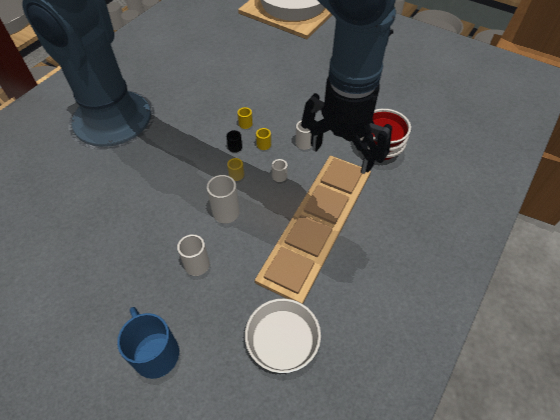

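View pics/side0.png

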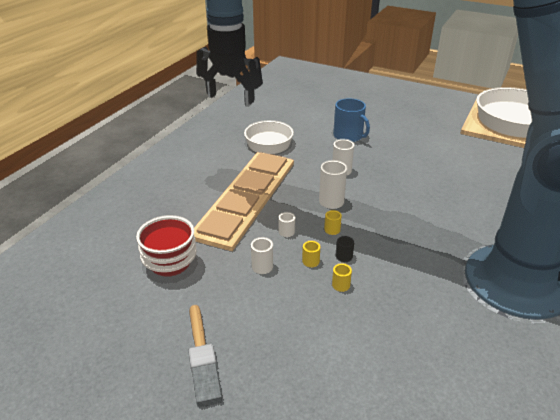

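Candidates in the scene picture: white (279,172), which is xs. White (301,145) is s, (225,214) is l and (196,265) is m. The look-alikes are yellow at (245,121), (263,138) and (235,170), and black at (235,142). The dish is at (283,335), the bowls at (385,133) and the tiles run from (290,271) to (343,177). A mug and a second dish are also in view and aren't part of the job.

```bash
cat > h.py <<'E'
from bench import *
import cv2,numpy as np
def ray(c,uv,z,p=None):
    p=p or camera_params(c); K=np.array(p["K"]);T=np.array(p["camera_from_world"]);R=T[:3,:3];o=-R.T@T[:3,3]
    d=R.T@np.linalg.solve(K,[uv[0],uv[1],1]); return (o+d*(z-o[2])/d[2])[:2]
def proj(c,X,p=None):
    p=p or camera_params(c);T=np.array(p["camera_from_world"]);v=np.array(p["K"])@(T[:3,:3]@np.array(X)+T[:3,3]);return v[:2]/v[2]
E
python3 - <<'E'
from h import *
S={"xs":((279.5,174),(285,231)),"s":((301,145),(260,268)),"l":((225,214),(331,199)),"m":((196,265),(340,173)),"y1":((236,172),None),"y2":((261,146),None),"y3":((245,121),None),"blk":((236,149),None)}
read_camera("scene");read_camera("side")
for c in ["scene","side"]:
    for n,z in [("tumbler_xs",0),("tumbler_s",0),("tumbler_m",0),("tile_a",.015),("dish",0),("bowls",0)]:
        print(c,n,[(np.round(ray(c,d["at"],z),3).tolist(),np.round(d["at"]).tolist()) for d in tip_of(c,n)])
im=cv2.imread("pics/scene0.png")[100:300,160:360]; cv2.imwrite("pics/crop.png",cv2.resize(im,None,fx=3,fy=3,interpolation=cv2.INTER_CUBIC))
p=camera_params("wrist");im=read_camera("wrist");cv2.imwrite("pics/wrist0.png",im[:,:,::-1]);print(p["K"],np.round(p["camera_from_world"],3),read_tcp_rot(),read_time_s())
E
```

```text
scene tumbler_xs [([0.474, 0.078], [280.0, 175.0]), ([0.389, 0.132], [263.0, 146.0]), ([0.298, 0.185], [246.0, 119.0]), ([0.34, 0.085], [236.0, 150.0]), ([0.388, 0.027], [238.0, 173.0])]
scene tumbler_s [([0.458, -0.212], [196.0, 264.0]), ([0.462, 0.196], [302.0, 142.0]), ([0.43, -0.088], [222.0, 215.0])]
scene tumbler_m [([0.458, -0.212], [196.0, 264.0]), ([0.462, 0.196], [302.0, 142.0]), ([0.43, -0.088], [222.0, 215.0])]
scene tile_a [([0.62, -0.034], [309.0, 234.0]), ([0.603, 0.138], [341.0, 178.0]), ([0.63, -0.119], [292.0, 267.0]), ([0.613, 0.052], [326.0, 205.0])]
scene dish [([0.692, -0.249], [282.0, 341.0])]
scene bowls [([0.635, 0.28], [380.0, 149.0])]
side tumbler_xs [([0.335, 0.081], [344.0, 253.0]), ([0.475, 0.073], [286.0, 231.0]), ([0.304, 0.173], [341.0, 286.0]), ([0.391, 0.017], [331.0, 228.0]), ([0.384, 0.131], [313.0, 260.0])]
side tumbler_s [([0.468, 0.199], [261.0, 268.0]), ([0.468, -0.197], [336.0, 173.0]), ([0.43, -0.075], [331.0, 202.0]), ([0.631, 0.283], [171.0, 267.0])]
side tumbler_m [([0.468, 0.199], [261.0, 268.0]), ([0.468, -0.197], [336.0, 173.0]), ([0.43, -0.075], [331.0, 202.0]), ([0.631, 0.283], [171.0, 267.0])]
side tile_a [([0.619, 0.044], [237.0, 201.0]), ([0.611, 0.142], [216.0, 226.0]), ([0.632, -0.13], [267.0, 164.0]), ([0.626, -0.048], [254.0, 181.0])]
side dish [([0.686, -0.251], [271.0, 144.0])]
side bowls [([0.629, 0.282], [172.0, 267.0])]
[[303.28223049   0.         281.25777361]
 [  0.         303.28223049 209.58854026]
 [  0.           0.           1.        ]] [[ 1.     0.001 -0.001 -0.65 ]
 [ 0.001 -0.959  0.284 -0.038]
 [-0.001 -0.284 -0.959  0.38 ]
 [ 0.     0.     0.     1.   ]] [7.07078130e-01 7.07135431e-01 3.86893670e-06 1.58865485e-06] 1.55
```

View pics/crop.png

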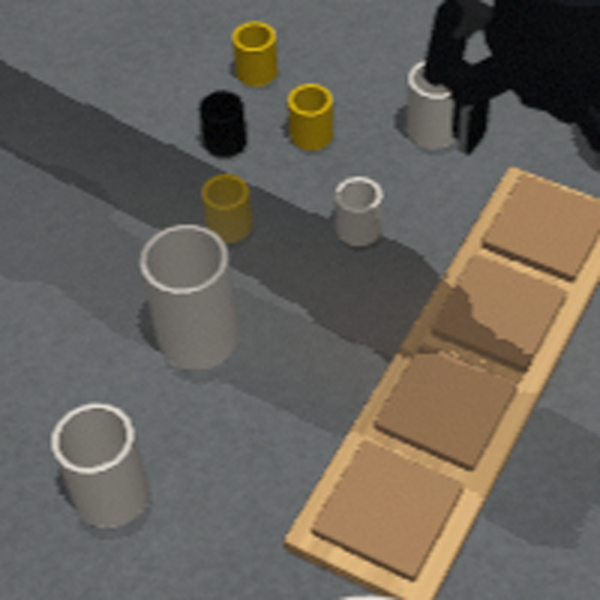

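View pics/wrist0.png

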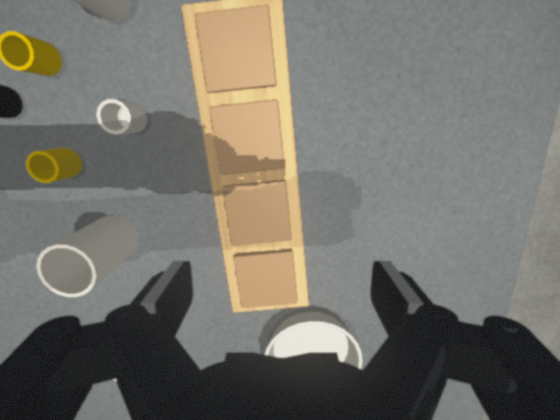

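The crop confirms four plain white cups, with l tallest at scene (225,214), m at (196,265), s at (301,145) and xs at (279,172). The wrist picture shows the tile row, with the dish end at (266,280). I'll compute the tile row from it and hover over l.

```bash
cat >> h.py <<'E'
Q=[0.70710678,0.70710678,0,0]
def blob(est,h,tag,dz=.25):
    """hover over est, find the white rim outline nearest the expected pixel, return xy"""
    move_ptp([est[0],est[1],dz],Q); pause(.15)
    p=camera_params("wrist"); im=read_camera("wrist"); cv2.imwrite(f"pics/{tag}.png",im[:,:,::-1])
    r=proj("wrist",[*est,h],p); print("expect",np.round(r))
    ds=tip_of("wrist","tumbler_xs" if h<.05 else "tumbler_l")
    print("net",[(np.round(d["at"]).tolist(),round(d["confidence"],2),np.round(ray("wrist",d["at"],0,p),3).tolist()) for d in ds])
    hsv=cv2.cvtColor(im,cv2.COLOR_RGB2HSV)
    for t in (120,140,160,175):
        m=((hsv[...,1]<60)&(hsv[...,2]>t)).astype(np.uint8)
        for c in cv2.findContours(m,cv2.RETR_EXTERNAL,cv2.CHAIN_APPROX_NONE)[0]:
            if cv2.contourArea(c)>300:
                (x,y),rad=cv2.minEnclosingCircle(c)
                if np.hypot(x-r[0],y-r[1])<60: print(t,round(x),round(y),"r",round(rad,1),"xy",np.round(ray("wrist",(x,y),h,p),4))
E
python3 - <<'E'
from h import *
p=camera_params("wrist")
C=[[(193,15),(270,8),(277,84),(205,92)],[(210,107),(278,99),(286,166),(220,175)],[(222,188),(286,180),(292,240),(230,247)],[(233,257),(293,250),(298,303),(240,309)]]
for c in C: print(np.round(np.mean([ray("wrist",u,.025,p) for u in c],0),4))
print("l rim",ray("wrist",(66,270),.096,p),"xs rim",ray("wrist",(114,116),.042,p))
blob((.43,-.082),.096,"wl"); print(read_time_s())
E
```

```text
[0.6031 0.1403]
[0.6132 0.0522]
[ 0.6214 -0.0382]
[ 0.6304 -0.1273]
l rim [ 0.43095329 -0.07517006] xs rim [0.47468592 0.07534506]
expect [279. 199.]
net [([283.0, 175.0], 0.79, [0.434, -0.076]), ([299.0, 273.0], 0.77, [0.457, -0.211])]
140 280 192 r 32.6 xy [ 0.431  -0.0751]
140 269 181 r 172.7 xy [ 0.4209 -0.0648]
160 281 194 r 31.6 xy [ 0.4319 -0.0774]
160 278 180 r 28.6 xy [ 0.4291 -0.0635]
175 282 174 r 23.6 xy [ 0.4323 -0.0583]
2.7333
```

View pics/wl.png

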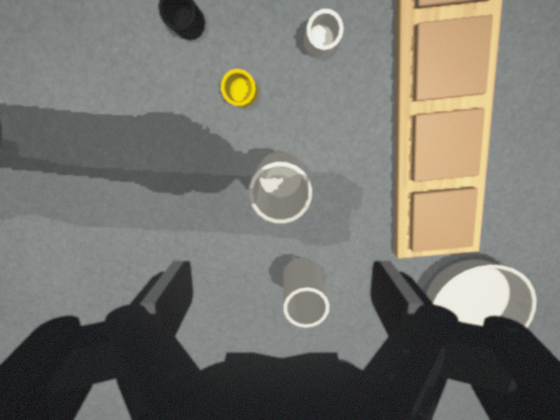

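The l rim is at (280,192), which gives (0.431,-0.075), and m is at (306,307). The tile centres fit a straight row at 90 mm pitch. I'll pick l and place it.

```bash
cat >> h.py <<'E'
def pick_place(xy,zg,h,tile,effort=35):
    up=.025+.015+h-(h-zg)+.0   # carried height: base 15 mm above the tiles
    move_ptp([*xy,zg+.07],Q); movel([*xy,zg],speed=.1)
    move_gripper(0.0,effort); print("gap",read_finger_gap(),"grip",read_grasp_force(),"tcp",np.round(read_eef_pos(),4))
    z=zg+.11; movel([*xy,z],speed=.12); print("lift gap",read_finger_gap(),"F",np.round(read_ft_force(),2))
    movel([*tile,z],speed=.15); movel([*tile,zg+.035],speed=.1); f0=read_ft_force()[2]
    movel([*tile,zg+.0255],speed=.03); f=read_ft_force(); print("down F",np.round(f,2),"before",round(f0,2))
    move_gripper(.085); pause(.2); movel([*tile,zg+.13],speed=.15); print("t",read_time_s())
T=[(.6308,-.1273),(.6218,-.0380),(.6128,.0516),(.6035,.1405)]
E
python3 - <<'E'
from h import *
pick_place((.431,-.0755),.065,.096,T[0])
p=camera_params("wrist"); cv2.imwrite("pics/l_placed.png",read_camera("wrist")[:,:,::-1])
blob((.461,-.206),.078,"wm"); print(read_time_s())
E
```

```text
gap 0.05956869022799324 grip 37.0492616482079 tcp [ 0.4316 -0.0755  0.0659]
lift gap 0.05950753557388264 F [ 0.06  0.48 -2.2 ]
down F [-0.22 -1.11  1.17] before -2.01
t 9.875
expect [280. 196.]
net [([436.0, 117.0], 0.78, [0.645, -0.129]), ([277.0, 185.0], 0.59, [0.457, -0.211])]
120 280 182 r 333.3 xy [ 0.4609 -0.1913]
140 278 207 r 315.2 xy [ 0.4596 -0.2174]
160 279 202 r 26.2 xy [ 0.4604 -0.2128]
160 275 190 r 14.3 xy [ 0.4564 -0.2001]
175 274 190 r 12.5 xy [ 0.4557 -0.1998]
10.975
```

View pics/l_placed.png

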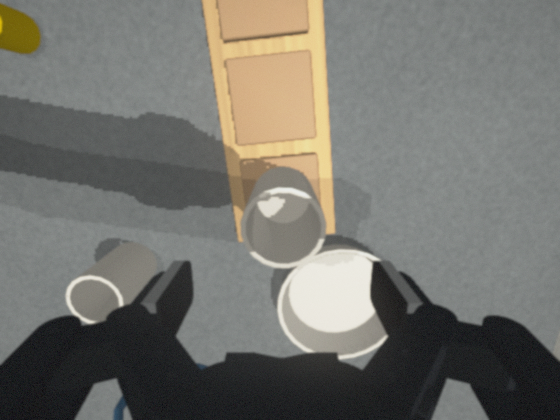

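View pics/wm.png

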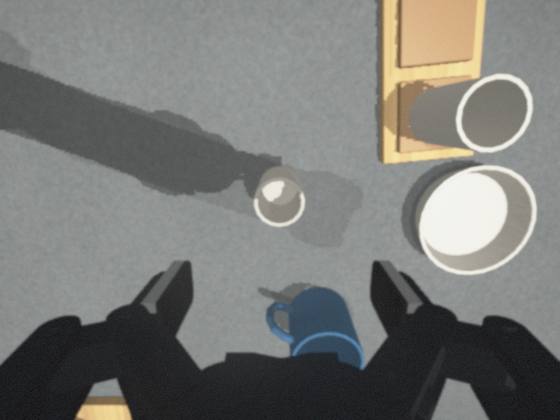

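l stands upright on the dish-end tile with its rim at (285,227). m's rim is at (279,202), so m is at (0.460,-0.213). Next is m, lifted higher so it clears l.

```bash
sed -i 's/z=zg+.11;/z=zg+.14;/' h.py
python3 - <<'E'
from h import *
pick_place((.4604,-.2125),.052,.078,T[1])
p=camera_params("wrist"); cv2.imwrite("pics/m_placed.png",read_camera("wrist")[:,:,::-1])
np.save("pm.npy",p["camera_from_world"])
blob((.465,.198),.060,"ws"); print(read_time_s())
blob((.4747,.0753),.042,"wx"); print(read_time_s())
a=[cv2.imread(f"pics/{n}.png")[60:340,140:420] for n in ("ws","wx")]+[cv2.imread("pics/m_placed.png")[60:340,140:420]]
cv2.imwrite("pics/tri.png",np.hstack([x[:, 10:270] for x in a]))
E
```

```text
gap 0.05214972392592267 grip 36.73709571361542 tcp [ 0.461  -0.2128  0.0529]
lift gap 0.05222012797021194 F [ 0.45  0.59 -1.94]
down F [-0.34  0.42  2.24] before -1.45
t 19.0083
expect [280. 189.]
net [([284.0, 176.0], 0.8, [0.47, 0.2]), ([389.0, 226.0], 0.24, [0.607, 0.134])]
120 280 180 r 332.2 xy [0.4642 0.2077]
140 283 190 r 294.4 xy [0.4676 0.1964]
160 283 190 r 21.1 xy [0.4683 0.1966]
175 283 190 r 20.7 xy [0.4681 0.197 ]
20.4333
expect [281. 188.]
net [([212.0, 224.0], 0.88, [0.384, 0.018]), ([205.0, 130.0], 0.83, [0.383, 0.136]), ([136.0, 98.0], 0.71, [0.305, 0.173]), ([283.0, 184.0], 0.62, [0.477, 0.071]), ([164.0, 169.0], 0.61, [0.329, 0.09])]
120 280 180 r 332.7 xy [0.4728 0.0839]
140 281 188 r 16.8 xy [0.4744 0.0749]
160 281 188 r 16.2 xy [0.4743 0.0749]
175 281 188 r 16.0 xy [0.4741 0.0754]
21.2417
```

View pics/tri.png

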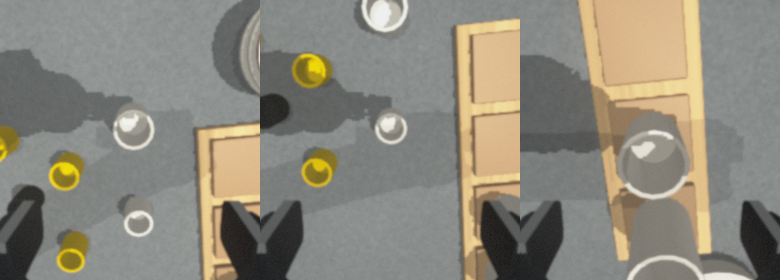

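s is under the tool at (0.468,0.197), the white xs at (0.474,0.075), and m stands on its tile. Next are s and xs, followed by a check.

```bash
python3 - <<'E'
from h import *
pick_place((.4682,.1966),.040,.060,T[2])
pick_place((.4743,.0751),.026,.042,T[3],25)
move_ptp([.615,-.0,.33],Q); pause(.2)
p=camera_params("wrist"); im=read_camera("wrist"); cv2.imwrite("pics/end.png",im[:,:,::-1])
for n,h in (("l",.121),("m",.103),("s",.085),("xs",.067)):
    i="l m s xs".split().index(n); print(n,"expected rim px",np.round(proj("wrist",[*T[i],h],p)))
np.savez("pend.npz",**{k:np.array(v) for k,v in p.items()}); print(read_time_s())
E
```

```text
gap 0.04397293102565611 grip 35.937533006072044 tcp [0.4688 0.1969 0.0408]
lift gap 0.043959475311054555 F [ 0.76  0.31 -1.89]
down F [-1.51  0.69  2.61] before -1.27
t 29.35
gap 0.034235057842416275 grip 25.534156188368797 tcp [0.4748 0.0752 0.0265]
lift gap 0.03401331308022392 F [-0.95 -0.74 -0.96]
down F [0.3  1.2  1.12] before 0.23
t 37.1
l expected rim px [295. 290.]
m expected rim px [288. 217.]
s expected rim px [281. 140.]
xs expected rim px [274.  60.]
38.25
```

View pics/end.png

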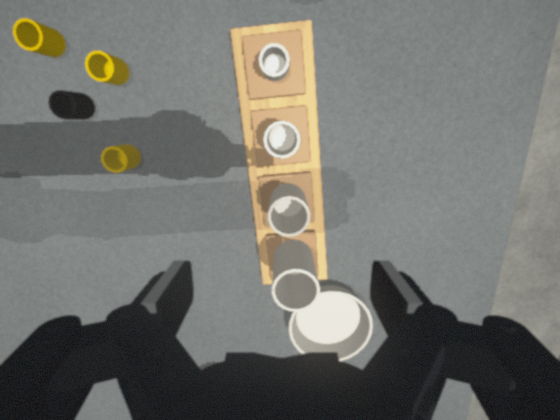

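The end picture shows the rims at xs (274,61), s (282,139), m (289,216) and l (296,290). Each is within about 1 px of where it was expected, all stand upright, and the gripper is clear.

```bash
python3 -c "
from bench import *
print(sign_off())"
```

```text
the job is handed in; nothing more can be done
None
```

The four tumblers stand upright and released on the tiles, largest at the pie dish's end and smallest at the bowls' end; my last picture put each within about 1 px of its tile centre, and I handed the job in at about 38 s (no verdict was returned).

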